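Set a scored circuit panel over the breaking edge and drop the hold-down bar

TASK

Get the blue circuit panel ready for its waste strip to be snapped off: push it with the fingertips, never lifting it off the grey snap-off block, until it lies flush along the block's fence and the pale waste strip sticks out over the front edge of the block, with the score line right above that edge. Then push the raised hold-down bar over so that it comes down and rests on the panel. Leave the parts bin, the loupe and the side cutters where they are.

Things in the scene. Friction and masses are not known exactly. Their poses are not given: they have to be found in the camera images.
- snap_block: Grey snap-off block, fixed. Origin on the bench under it; x points from its front edge back along the fence (away from the robot), y left, z up. Two flat ledges, tops 42 mm up, carry the panel: y -45 to -25 and +25 to +39 mm; a bar level with them closes the front, x -70 to -30. Dark sole plate 10 mm high, x -66 to +76, y -93 to +55. A seated panel stands 6 mm out over the left side.
- block_edge (a point): Middle of the block's straight front (breaking) edge, on top, 42 mm above the bench, at block x = -70 mm, y = 0. The edge runs along the block's y. Axes as snap_block.
- channel (a point): Back mouth of the relief channel between the ledges, on its floor, 26 mm above the bench, at block x = +70 mm, y = 0. The channel is 50 mm wide and 16 mm deep, open at the back, and runs forward to block x = -30 mm under the panel; a fingertip fits in it and can push the panel's back edge. Axes as snap_block.
- fence (a point): Middle of the fence's face where it meets the right ledge, at block x = 0, y = -45 mm, 42 mm above the bench. The steel fence runs along the block's x over its whole 140 mm length, faces left (+y) and stands 10 mm above the ledge. Axes as snap_block.
- panel: Loose circuit panel 100 (x) x 90 (y) x 4 mm, 0.06 to 0.13 kg. Origin: middle of its underside; x points from the pale tan waste strip (front 16 mm, x -50 to -34) to its back edge (x +50). The rest is dark blue; parts rise to 10 mm. It starts on the ledges, off the fence, slightly turned, score line 25 to 50 mm behind the block's edge. It slides at under 2 N and stays where left.
- score_line (a point): Middle of the score line, on top of the panel where the pale strip meets the blue (panel x = -34 mm); the line runs along the panel's y across its whole width. Axes as the panel.
- bar (a joint): Hold-down bar, 0.34 kg. 0: level, resting on the panel; grows as it is raised; 1.57 upright, more leans right; stop at 2.0. Starts at 1.62 to 1.88, held by hinge friction. Pushed to the left (+y) below about 1.1 it sinks by itself within 2 s and presses on the panel with about 2 N. 16 mm wide, 12 thick, the last 34 mm a red grip 18 mm thick. Down, it crosses the panel 8 to 24 mm behind the edge.
- bar_hinge (a point): Middle of the bar's hinge pin, at block x = -54, y = -74 mm, 62 mm above the bench. The pin lies along the block's x, between two cheeks 72 mm high (block x -71 to -38, y -86 to -62 mm). Axes as snap_block.
- bar_tip (a point): End of the bar's red grip, on its centre line, 140 mm from the hinge pin.
- bin: Black open parts bin, 76 x 116 x 30 mm, with two pale strips snapped off earlier in it, in front of the block below the breaking edge, where the next strip will fall. Origin: middle of its underside. Leave it alone.
- loupe: Black loupe, 37 mm across, 41 mm high, standing to the right of the block. Origin: middle of its underside. Leave it alone.
- snips: Side cutters with red handles, 47 x 119 x 11 mm, lying at the front right. Origin: middle of the underside. Leave them alone.
Not all that is in view belongs to the job. There is more than one size of the panel; the job needs the larger.

How it is judged (in metres and radians):
On the way, in this order (a step that is already met when the one before it is completed fails the run):
1. the panel lies along the fence with the score line over the front edge, while the bar is still raised (x of score_line in the frame of block_edge between -0.004 and 0.004 m and y of panel in the frame of snap_block below 0.003 m and angle between the x axis of panel and the x axis of snap_block, either way round below 0.045 rad and z of panel in the frame of snap_block between 0.039 and 0.045 m and value of joint bar above 1.15 rad), for 0.2 s.
2. the hold-down bar rests on the panel (value of joint bar below 0.06 rad and contact force between bar and panel above 0.7 N), for 0.2 s.
At the end, for the whole second after the job is handed in: The panel lies flat and at rest on the ledges, within 3 mm of the fence and within 0.045 rad of parallel to it; the score line is within 4 mm of the block's front edge, to either side; the hold-down bar is down (below 0.06 rad) and presses on the panel with at least 0.7 N (all of step 2 and x of score_line in the frame of block_edge between -0.004 and 0.004 m and y of panel in the frame of snap_block below 0.003 m and angle between the x axis of panel and the x axis of snap_block, either way round below 0.045 rad and z of panel in the frame of snap_block between 0.039 and 0.045 m and linear speed of panel below 0.01 m/s); the robot touches nothing.
It fails at once if the panel is lifted more than 8 mm off the ledges (z of panel in the frame of snap_block above 0.05 m).
It fails at once if the panel is tipped or knocked off the block (angle between panel's own z axis and vertical above 0.15 rad or z of panel in the frame of snap_block below 0.034 m).
It fails at once if the parts bin is moved more than 15 mm (distance of bin from where it was at the start of the episode above 0.015 m).
It fails at once if the loupe is moved more than 15 mm (distance of loupe from where it was at the start of the episode above 0.015 m).
It fails at once if the pair of side cutters is moved more than 15 mm (distance of snips from where it was at the start of the episode above 0.015 m).
It also fails if it takes over 58 s, if anything falls off the work surface, if the arm or the gripper's body presses on something with over 40 N, if the wrist force passes 120 N, or if a joint passes its speed limit or range.

ROBOT

A 6-joint arm with a two-finger parallel gripper is mounted at the origin on a cart in front of the work surface, level with it; the furniture and walls round the work are solid. World frame = base frame: x ahead of the robot, y to its left, z up, the work surface at z = 0. Lengths are in m, angles in degrees, forces in N, time in s.
With the tool pointing down it reaches from about 0.425 to 0.95 m from the base axis. Payload 3.5 kg.
Tool frame: the origin (TCP) lies midway between the tips of the shut fingers; the grasp point (between the pads) lies 19 mm behind it (robot.grip_point_offset is the y of the grasp point in the tool frame, in m); y points along the fingers, z is the direction in which the jaws open and shut, and the axes are right-handed (so a half turn about y gives the same grasp; the last joint's range is limited). The gripper opens to 85 mm and grips with 20 to 120 N. Pads are 22 mm wide; open, the fingers measure 114 mm over their backs; the gripper's body (76 mm by 85 mm) begins 54 mm behind the grasp point. The pads swing forward as they close: fully open they stand 13 mm farther back than shut.
Start: joints at [61.135, 16.404, 90.338, -0, 73.258, -8.594], TCP at [0.234, 0.633, 0.231] pointing down, gripper open.
Joint ranges: [-158.93, 158.93], [-51.34, 127.21], [12.03, 142.37], [-87.48, 267.48], [13.55, 161.25], [-162.69, 162.69]. Speed limits (degrees/s): [159.86, 159.86, 180, 180, 180, 180].

INTERFACE

Orientations are given as [roll, pitch, yaw] about the fixed x, y, z axes, in that order (R = Rz(yaw) Ry(pitch) Rx(roll)).
In Python, from rig import robot, cams, boxes_of, trace, tip_of gives the robot as it stands. The module is installed in compiled form; this text tells all that it offers.
- The arm moves only by the tool arm_command, never from a script. Its argument "rows" is a list of rows, each an object with "claw": the finger opening in mm, from 0 to 85.4; "travel": the shift along the tool's x, y, z in mm, a list of three; "rot": the turn, a rotation vector about the tool's x, y, z in rad, a list of three. A call has 1 to 10 rows; each row shifts and turns the commanded pose from where the row before left it, along the tool's axes as they then stand; what a row does not reach is not made up. A row lasts 1/8 s, in which the tool goes at most 62.5 mm and 10.7 degrees, less where a joint would pass 70% of its speed; a pose out of reach is approached as far as the arm can. A call with a gripper value outside its range is refused whole. The fingers move at their own pace and stop on an object; the grip force is fixed at half the most. Time passes only in rows, so rows that do not move let the fingers close. It gives the time, the measured TCP pose, the force and the opening at its end, in the units of the state.
- robot.sense(): the state, without advancing time (a new reading comes with each control period).
- cams.get_image(name): name is "scene" or "side" or "wrist"; returns a dict with "img" (480x640x3 uint8, red, green, blue), "mtx" (3x3 intrinsics, pixels), "dist_coeffs" ([k1, k2, p1, p2, k3] as OpenCV has them; the pictures are not rectified), "world_from_camera" (4x4, takes a point from camera to world coordinates). Camera axes: x right, y down, z forward; pixel columns grow to the right and rows downward; lengths in m; the calibration is good to about 2 mm. A picture is of the moment at which its call begins. There is no depth.
- robot.sign_off(): hands the job in, once; it reports no verdict.
Trained networks look in a picture, given as the dict that the camera call returned (one of the last four; its "shot" number tells which), for a name from the list of things; names that differ only in an ending like _2 or _b are one class to them, and where a whole thing is asked for, a point or a joint stands for the part that bears it (a point fixed in the world has none). Each returns a list of dicts, best first, with "score" (0 to 1); they miss things now and then, are a little off and sometimes report something else, mostly with a low value. They report only what shows in the picture. A call takes as long as a camera call. They do not tell look-alikes from the thing itself.
- boxes_of(picture, thing): "pixel" ([column, row] in pixels, amid what is visible of it).
- trace(picture, thing): "pixels" (480x640 bool, what is visible of it) and "pixel" ([column, row] in pixels, amid what is visible of it).
- tip_of(picture, thing): "pixel" ([column, row] in pixels: a listed point, or the origin of a listed thing).
The state is a dict: "time": time; "joint_pos": joint angles; "joint_vel": joint speeds; "tau": joint torques, N m; "position": TCP position; "ee_rot": TCP orientation; "force": force on the tool from outside, world axes, zero at the start; "ft_torque": the same for the moment, N m; "finger_gap": finger opening in m.
Only numpy, scipy, OpenCV 4.12 (cv2) and the standard library are available. Lean on these libraries where they do the work, as an engineer would, in place of code of your own. Each camera call takes 0.05 s, during which the arm holds its last target.

## Working session

There is one attempt and no reset: what is moved stays moved. The work goes in short steps, Python scripts to look and compute and a tool call to move; the robot and the scene stay as the last step left them, time stands still between calls to the robot, and variables do not carry over. Pictures are saved under pics/ and viewed, and the job is handed in when it is done.

Besides the shell and the picture viewer there is one more tool, called after "Emit:" by a JSON object that holds its "method" and its "body". arm_command: Moves the arm, as the interface text tells. Its arguments: {"type":"object","properties":{"rows":{"type":"array","items":{"type":"object","properties":{"claw":{"type":"number"},"travel":{"type":"array","items":{"type":"number"}},"rot":{"type":"array","items":{"type":"number"}}}}}},"required":["rows"]}

```bash
mkdir -p pics; ls; python3 - <<'E'
from rig import robot,cams
import cv2,numpy as np
print(robot.sense())
for n in ["scene","side","wrist"]:
    p=cams.get_image(n); cv2.imwrite(f"pics/{n}0.png",p["img"][:,:,::-1]); print(n,p["mtx"].tolist(),p["dist_coeffs"],np.round(p["world_from_camera"],3).tolist())
E
```

```text
pics
{'time': 0.0, 'joint_pos': array([ 6.11343099e+01,  1.64558393e+01,  9.04241009e+01,  2.61751375e-04,
        7.32572070e+01, -8.59439326e+00]), 'joint_vel': array([ 0.0621396 ,  0.01645382, -0.05898836, -0.05927606,  0.04393896,
       -0.05529009]), 'tau': array([ 6.81320162e-04, -4.05984449e+01, -2.92618078e+01, -1.22533834e-04,
        5.94038836e-03, -1.40532458e-05]), 'position': array([0.23351301, 0.63261709, 0.22990704]), 'ee_rot': array([-9.01355697e+01,  2.07427142e-02, -2.02713971e+01]), 'force': array([ 0.14020268, -0.12845378, -0.2184396 ]), 'ft_torque': array([0.01391381, 0.04040366, 0.02235813]), 'finger_gap': 0.08557276500358608}
scene [[622.6020738714898, 0.0, 311.1869562470893], [0.0, 622.6020738714898, 237.14038676496386], [0.0, 0.0, 1.0]] [-0.10810447  0.          0.          0.          0.        ] [[0.902, -0.192, 0.387, 0.094], [-0.431, -0.365, 0.825, -0.975], [-0.017, -0.911, -0.412, 0.532], [0.0, 0.0, 0.0, 1.0]]
side [[456.4354096282467, 0.0, 323.3452560993003], [0.0, 456.4354096282467, 248.5918258245599], [0.0, 0.0, 1.0]] [0.02892366 0.         0.         0.         0.        ] [[-0.996, -0.042, 0.08, 0.429], [-0.091, 0.491, -0.866, 0.682], [-0.003, -0.87, -0.493, 0.479], [0.0, 0.0, 0.0, 1.0]]
wrist [[359.945822709986, 0.0, 325.0121737062845], [0.0, 359.945822709986, 238.235009167053], [0.0, 0.0, 1.0]] [0.01399753 0.         0.         0.         0.        ] [[0.346, 0.894, 0.284, 0.162], [0.938, -0.33, -0.106, 0.66], [-0.002, 0.303, -0.953, 0.374], [0.0, 0.0, 0.0, 1.0]]
```

View pics/scene0.png

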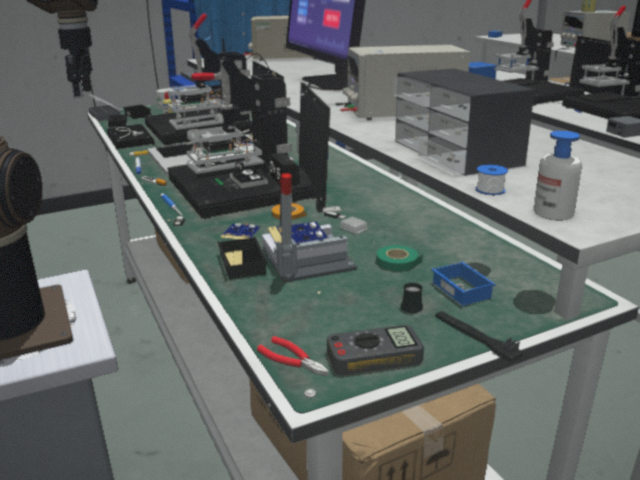

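View pics/side0.png

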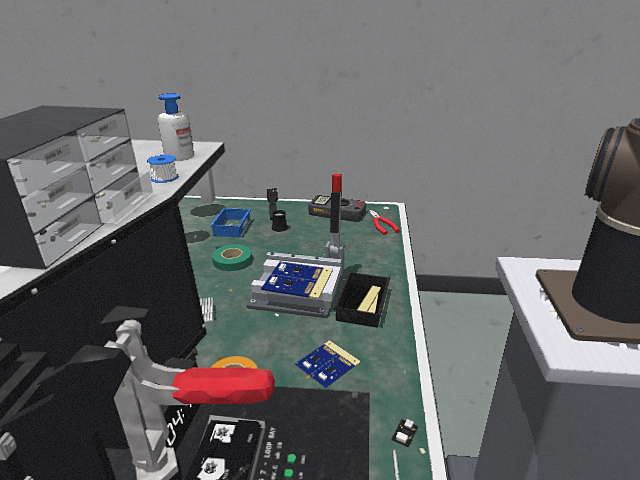

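View pics/wrist0.png

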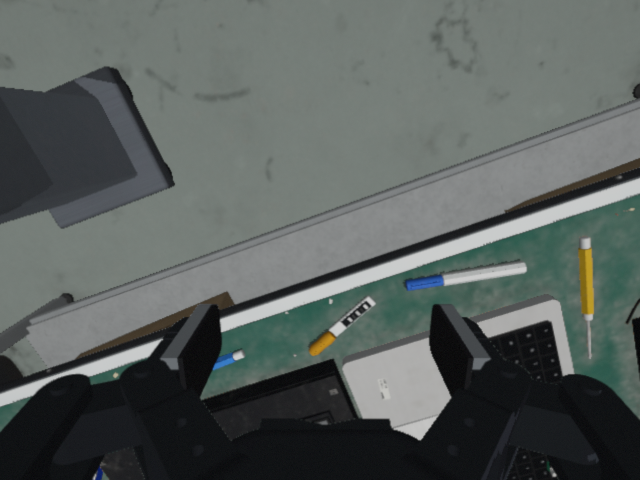

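```bash
cat > h.py <<'E'
from rig import robot,cams,boxes_of,trace,tip_of
import cv2,numpy as np
from scipy.spatial.transform import Rotation as R
from scipy.optimize import least_squares
def proj(p,X):
    T=np.linalg.inv(p["world_from_camera"]); rv=cv2.Rodrigues(T[:3,:3])[0]
    return cv2.projectPoints(np.atleast_2d(np.array(X,float)),rv,T[:3,3],p["mtx"],p["dist_coeffs"])[0][:,0]
def onz(p,px,z):
    u=cv2.undistortPoints(np.array(px,float).reshape(-1,1,2),p["mtx"],p["dist_coeffs"])[:,0]
    d=np.c_[u,np.ones(len(u))]@p["world_from_camera"][:3,:3].T; o=p["world_from_camera"][:3,3]
    return o+d*((z-o[2])/d[:,2])[:,None]
def blk(b,P): # b=x,y,yaw(rad)
    P=np.atleast_2d(np.array(P,float)); c,s=np.cos(b[2]),np.sin(b[2])
    return np.c_[b[0]+c*P[:,0]-s*P[:,1],b[1]+s*P[:,0]+c*P[:,1],P[:,2]]
def crop(p,c,h,name,k=8):
    x,y=c; w=int(h*4/3); im=p["img"][max(0,y-h):y+h,max(0,x-w):x+w,::-1]
    cv2.imwrite(name,cv2.resize(im,(800,600) if im.shape[1]*3==im.shape[0]*4 else None,fx=0 if im.shape[1]*3==im.shape[0]*4 else k,fy=0 if im.shape[1]*3==im.shape[0]*4 else k,interpolation=cv2.INTER_CUBIC)) 
E
python3 - <<'E'
from h import *
for n,c in [("side",(298,265)),("scene",(300,240))]:
    p=cams.get_image(n); crop(p,c,60,f"pics/{n}1.png")
    for t in ["snap_block","panel","bin","loupe","snips","block_edge","channel","fence","score_line","bar_hinge","bar_tip"]:
        r=tip_of(p,t)
        print(n,t,[(np.round(q["pixel"],1).tolist(),round(q["score"],2)) for q in r[:3]])
        if r: 
            z={"snap_block":0,"panel":.042,"block_edge":.042,"channel":.026,"fence":.042,"score_line":.046,"bar_hinge":.062}.get(t,0)
            print("   ",np.round(onz(p,[r[0]["pixel"]],z),4))
E
```

```text
side snap_block [([297.5, 291.2], 0.75), ([361.7, 308.2], 0.53)]
    [[ 0.5392  0.0015 -0.    ]]
side panel [([297.5, 279.1], 0.96), ([324.0, 361.3], 0.76)]
    [[0.5346 0.0249 0.042 ]]
side bin [([359.8, 308.3], 0.8), ([277.6, 227.0], 0.37)]
    [[0.4248 0.0431 0.    ]]
side loupe [([279.3, 227.4], 0.81)]
    [[ 0.6172 -0.2504  0.    ]]
side snips [([379.5, 220.3], 0.56)]
    [[ 0.3854 -0.3077  0.    ]]
side block_edge [([334.9, 281.1], 0.73)]
    [[0.4695 0.0255 0.042 ]]
side channel [([258.9, 276.0], 0.78)]
    [[ 0.6099 -0.0033  0.026 ]]
side fence [([299.1, 265.6], 0.85), ([296.9, 296.9], 0.69)]
    [[ 0.5379 -0.0196  0.042 ]]
side score_line [([338.0, 351.7], 0.92), ([315.4, 281.6], 0.65)]
    [[0.4529 0.2054 0.046 ]]
side bar_hinge [([334.0, 247.1], 0.82)]
    [[ 0.4771 -0.0582  0.062 ]]
side bar_tip []
scene snap_block [([298.4, 256.7], 0.96), ([336.2, 239.4], 0.63)]
    [[0.5314 0.0191 0.    ]]
scene panel [([238.3, 232.0], 0.95), ([296.9, 234.6], 0.88)]
    [[0.4377 0.0951 0.042 ]]
scene bin [([240.8, 261.8], 0.67)]
    [[0.4239 0.0499 0.    ]]
scene loupe [([300.4, 255.5], 0.73), ([412.5, 306.9], 0.56)]
    [[0.5371 0.0222 0.    ]]
scene snips []
scene block_edge [([264.0, 243.0], 0.55)]
    [[0.4636 0.0238 0.042 ]]
scene channel [([335.7, 239.1], 0.85), ([411.6, 308.2], 0.73), ([238.9, 264.2], 0.21)]
    [[0.6073 0.008  0.026 ]]
scene fence [([305.1, 247.3], 0.77)]
    [[ 0.5242 -0.0292  0.042 ]]
scene score_line [([230.7, 233.5], 0.67), ([281.5, 237.6], 0.58)]
    [[0.4194 0.0864 0.046 ]]
scene bar_hinge [([285.8, 245.1], 0.89)]
    [[ 0.4799 -0.0434  0.062 ]]
scene bar_tip [([283.3, 176.5], 0.89), ([284.5, 246.9], 0.34)]
    [[0.6961 0.4776 0.    ]]
```

View pics/side1.png

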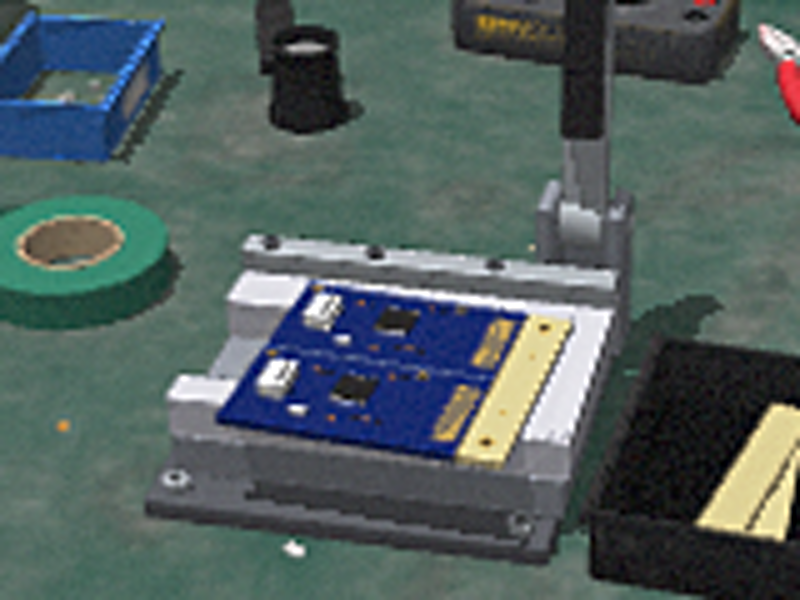

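View pics/scene1.png

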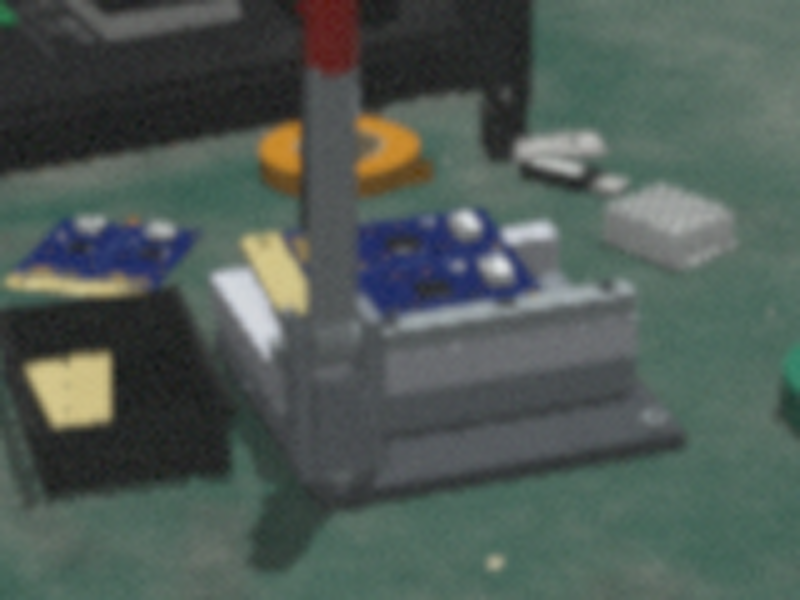

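```bash
python3 - <<'E'
from h import *
p=cams.get_image("scene")
print(np.round(onz(p,[[205,215],[325,207],[170,165],[175,143],[325,195],[240,232]],0),3))
print(np.round(onz(p,[[313,85],[205,75],[195,20]],0.25),3))
p=cams.get_image("side")
print(np.round(onz(p,[[370,395],[358,480],[328,363]],0.0),3));print(np.round(onz(p,[[270,385],[180,385],[130,330]],0.2),3))
E
```

```text
[[0.432 0.314 0.   ]
 [0.695 0.229 0.   ]
 [0.452 0.728 0.   ]
 [0.522 0.952 0.   ]
 [0.731 0.3   0.   ]
 [0.47  0.185 0.   ]]
[[0.749 0.397 0.25 ]
 [0.563 0.685 0.25 ]
 [1.03  2.449 0.25 ]]
[[ 0.407  0.236  0.   ]
 [ 0.42   0.36  -0.   ]
 [ 0.469  0.18   0.   ]]
[[0.497 0.419 0.2  ]
 [0.569 0.425 0.2  ]
 [0.641 0.362 0.2  ]]
```

Emit:
{"method": "arm_command", "body": {"rows": [{"claw": 0,"travel": [19,-20,-43],"rot": [0,0,0]},{"claw": 0,"travel": [19,-20,-43],"rot": [0,0,0]},{"claw": 0,"travel": [19,-20,-43],"rot": [0,0,0]},{"claw": 0,"travel": [19,-20,-43],"rot": [0,0,0]},{"claw": 0,"travel": [19,-20,-43],"rot": [0,0,0]},{"claw": 0,"travel": [46,0,-26],"rot": [0,0,0]},{"claw": 0,"travel": [46,0,-26],"rot": [0,0,0]},{"claw": 0,"travel": [46,0,-26],"rot": [0,0,0]},{"claw": 0,"travel": [46,0,-26],"rot": [0,0,0]},{"claw": 0,"travel": [46,0,-26],"rot": [0,0,0]}]}}

```text
time: 2.7
position: [0.42, 0.1955, 0.3317]
ee_rot: [-90.0, -0.1, -20.3]
force: [0.5, 0.6, -0.1]
finger_gap: -0.0002
```

Emit:
{"method": "arm_command", "body": {"rows": [{"claw": 0,"travel": [0,0,0],"rot": [0,0.174,0]},{"claw": 0,"travel": [0,0,0],"rot": [0,0.174,0]},{"claw": 0,"travel": [0,0,0],"rot": [0,0.174,0]},{"claw": 0,"travel": [0,0,0],"rot": [0,0.174,0]},{"claw": 0,"travel": [0,0,0],"rot": [0,0.174,0]},{"claw": 0,"travel": [0,0,0],"rot": [0,0.174,0]},{"claw": 0,"travel": [0,0,0],"rot": [0,0.174,0]},{"claw": 0,"travel": [38,10,37],"rot": [0,0,0]},{"claw": 0,"travel": [38,10,37],"rot": [0,0,0]},{"claw": 0,"travel": [38,10,37],"rot": [0,0,0]}]}}

```text
time: 3.95
position: [0.531, 0.0817, 0.3014]
ee_rot: [-89.9, 0.0, -90.0]
force: [0.2, 0.4, 0.9]
finger_gap: 0.0001
```

```bash
python3 - <<'E'
from h import *
import pickle
print(robot.sense()["position"],robot.sense()["ee_rot"],robot.sense()["joint_pos"])
p=cams.get_image("wrist"); pickle.dump(p,open("w1.pkl","wb")); print(p["world_from_camera"])
cv2.imwrite("pics/w1.png",cv2.resize(p["img"][:,:,::-1],(800,600),interpolation=cv2.INTER_CUBIC))
E
```

```text
[0.53103826 0.08174686 0.30142658] [-8.99389262e+01  8.98408867e-03 -9.00373782e+01] [-2.07799802e+00 -3.89616360e+00  1.05110846e+02  1.13726064e-02
  7.87246031e+01 -2.04283273e+00]
[[ 9.99998946e-01 -8.95257683e-04  1.14343341e-03  5.32465814e-01]
 [-5.06647690e-04 -9.52976056e-01 -3.03045177e-01  1.60015299e-01]
 [ 1.36096819e-03  3.03044278e-01 -9.52975505e-01  4.45227936e-01]
 [ 0.00000000e+00  0.00000000e+00  0.00000000e+00  1.00000000e+00]]
```

View pics/w1.png

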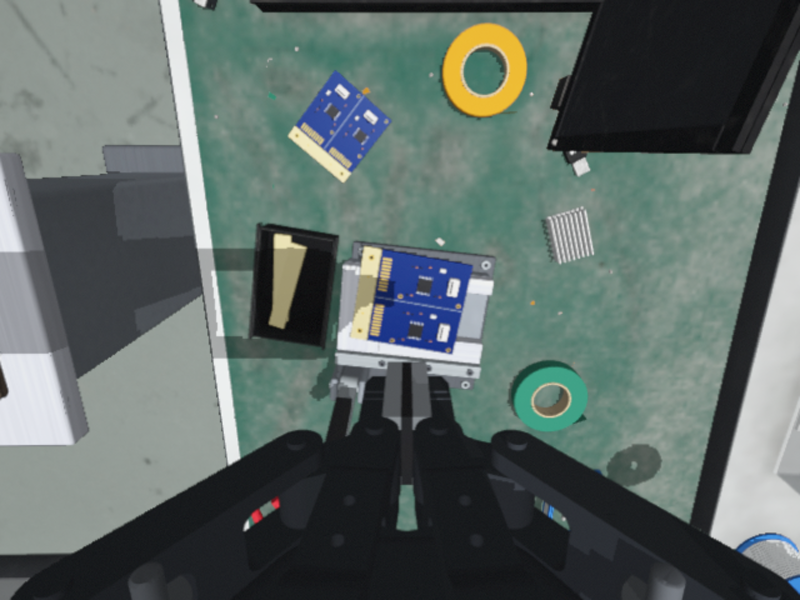

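Larger panel: on the block, display (410,300). The look-alike is the smaller board lying on the bench at display (340,125), and loose strips are in the bin at (287,280). Choice: the one on the block. Here is a close crop.

```bash
python3 - <<'E'
from h import *
import pickle
p=pickle.load(open("w1.pkl","rb"))
im=p["img"][180:320,250:420,::-1]  # 170x140
im=cv2.resize(im,(0,0),fx=4.25,fy=4.25,interpolation=cv2.INTER_CUBIC)
cv2.imwrite("pics/w1c.png",im); print(im.shape)
E
```

```text
(595, 722, 3)
```

View pics/w1c.png

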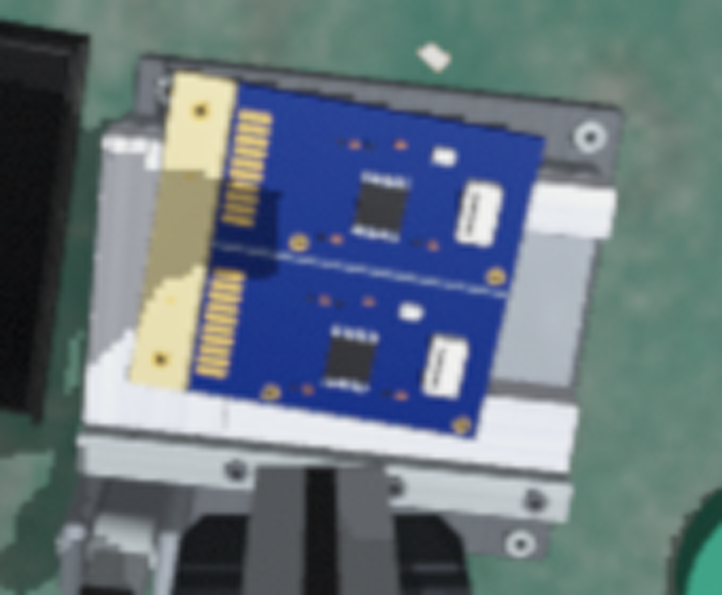

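```bash
cat > fit.py <<'E'
from h import *
def fitb(p,px,P,b0=(.539,.01,-.1)):
    r=least_squares(lambda b:(proj(p,blk(b,P))-px).ravel(),b0); return r.x,r.fun.reshape(-1,2)
def inblk(b,W):
    c,s=np.cos(b[2]),np.sin(b[2]); d=W[:,:2]-b[:2]; return np.c_[c*d[:,0]+s*d[:,1],-s*d[:,0]+c*d[:,1]]
E
python3 - <<'E'
from fit import *
import pickle
p=pickle.load(open("w1.pkl","rb"))
o=np.array([250,180]); f=lambda a:np.array(a,float)/4.25+o-.4
px=f([(617,190),(611,238),(577,405),(570,472),(105,132),(85,428),(622,107),(140,55)])
P=np.array([(70,39,42),(70,25,42),(70,-25,42),(70,-45,42),(-70,39,42),(-70,-45,42),(76,55,10),(-66,55,10)])/1e3
b,e=fitb(p,px,P); print("block",b,np.degrees(b[2])); print(e.round(1))
q=f([(175,70),(547,138),(475,438),(130,382)])
X=np.array([(-50,45,46),(50,45,46),(50,-45,46),(-50,-45,46)])/1e3
a,e=fitb(p,q,X); print("panel",a,np.degrees(a[2])); print(e.round(1))
pc=inblk(b,a[None]); print("panel in block",pc,np.degrees(a[2]-b[2]))
print("score",inblk(b,blk(a,[-.034,0,0])))
np.save("b.npy",b)
E
```

```text
block [ 0.54008426  0.017485   -0.10850004] -6.21659417047924
[[-0.   0. ]
 [-0.6  0.2]
 [ 0.6 -0. ]
 [-0.3 -0.9]
 [-0.   1. ]
 [ 0.2 -1.8]
 [ 0.9  0.7]
 [-0.7  0.6]]
panel [ 0.53609192  0.02933261 -0.17963156] -10.292130308772517
[[ 0.3  0.2]
 [-0.2 -0.4]
 [ 0.2  0.3]
 [-0.4 -0.1]]
panel in block [[-0.00525182  0.01134563]] -4.075536138293277
score [[-0.03916584  0.01376206]]
```

```bash
cat > go.py <<'E'
from fit import *
import sys
b=np.load("b.npy")
def delta(bx,by,z):
    s=robot.sense(); T=R.from_euler("xyz",s["ee_rot"],degrees=True)
    w=blk(b,[bx/1e3,by/1e3,z/1e3])[0]
    print("now blk",(inblk(b,s["position"][None])*1e3).round(1),(s["position"][2]*1e3).round(1),"yaw err rad (rot y +)",np.radians(s["ee_rot"][2]+90)-b[2],"t",s["time"],"F",s["force"].round(1))
    print("tool delta mm",(T.inv().apply(w-s["position"])*1e3).round(1))
if __name__=="__main__": delta(*map(float,sys.argv[1:4]))
E
python3 go.py -8 85 34
```

```text
now blk [[-12.7  58.6]] 299.1 yaw err rad (rot y +) 0.10378564993474712 t 4.0 F [ 1.3 -4.2 -0.8]
tool delta mm [-26.7 265.    7.2]
```

Emit:
{"method": "arm_command", "body": {"rows": [{"claw": 0,"travel": [-13,0,4],"rot": [0,0.104,0]},{"claw": 0,"travel": [-13,0,3],"rot": [0,0,0]},{"claw": 0,"travel": [0,45,0],"rot": [0,0,0]},{"claw": 0,"travel": [0,50,0],"rot": [0,0,0]},{"claw": 0,"travel": [0,50,0],"rot": [0,0,0]},{"claw": 0,"travel": [0,50,0],"rot": [0,0,0]},{"claw": 0,"travel": [0,40,0],"rot": [0,0,0]},{"claw": 0,"travel": [0,25,0],"rot": [0,0,0]},{"claw": 0,"travel": [0,0,0],"rot": [0,0,0]}]}}

```text
time: 5.12
position: [0.5365, 0.1092, 0.0393]
ee_rot: [-90.3, -0.0, -95.9]
force: [-0.9, -0.0, -1.2]
finger_gap: 0.0001
```

```bash
python3 go.py -8 69 34; python3 - <<'E'
from h import *
p=cams.get_image("side"); cv2.imwrite("pics/s2.png",cv2.resize(p["img"][190:340,200:400,::-1],(800,600),interpolation=cv2.INTER_CUBIC))
E
```

```text
now blk [[-13.5  90.7]] 39.3 yaw err rad (rot y +) 0.005991905181263843 t 5.125 F [-0.9 -0.  -1.2]
tool delta mm [21.8  5.3  5.4]
```

View pics/s2.png

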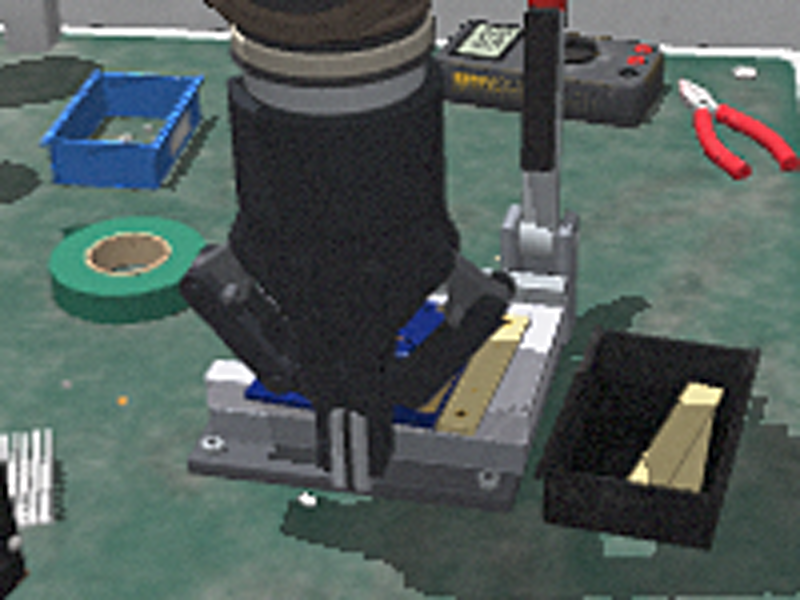

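Emit:
{"method": "arm_command", "body": {"rows": [{"claw": 0,"travel": [8,5,3],"rot": [0,0,0]},{"claw": 0,"travel": [8,0,0],"rot": [0,0,0]},{"claw": 0,"travel": [4,0,0],"rot": [0,0,0]},{"claw": 0,"travel": [3,0,0],"rot": [0,0,0]},{"claw": 0,"travel": [3,0,0],"rot": [0,0,0]},{"claw": 0,"travel": [2,0,0],"rot": [0,0,0]},{"claw": 0,"travel": [0,0,0],"rot": [0,0,0]}]}}

```text
time: 6.05
position: [0.5385, 0.0802, 0.0364]
ee_rot: [-90.0, -0.0, -96.0]
force: [0.1, 0.1, -0.7]
finger_gap: -0.0004
```

```bash
python3 go.py -8 56 34
```

```text
now blk [[-8.3 62.2]] 36.4 yaw err rad (rot y +) 0.0035842027278548683 t 6.05 F [ 0.1  0.1 -0.7]
tool delta mm [6.2 2.4 0.3]
```

Emit:
{"method": "arm_command", "body": {"rows": [{"claw": 0,"travel": [2,1,0],"rot": [0,0,0]},{"claw": 0,"travel": [2,0,0],"rot": [0,0,0]},{"claw": 0,"travel": [1,0,0],"rot": [0,0,0]},{"claw": 0,"travel": [0,0,0],"rot": [0,0,0]}]}}

```text
time: 6.55
position: [0.5374, 0.076, 0.0352]
ee_rot: [-90.1, 0.1, -96.0]
force: [-0.9, 5.0, 1.3]
finger_gap: -0.0
```

```bash
python3 go.py -8 56 34;python3 - <<'E'
from h import *
import pickle
p=cams.get_image("wrist"); pickle.dump(p,open("w2.pkl","wb")); cv2.imwrite("pics/w2.png",p["img"][:,:,::-1])
E
```

```text
now blk [[-9.  57.9]] 35.2 yaw err rad (rot y +) 0.0029112450975931348 t 6.55 F [-0.9  5.   1.3]
tool delta mm [1.9 1.2 1. ]
```

View pics/w2.png

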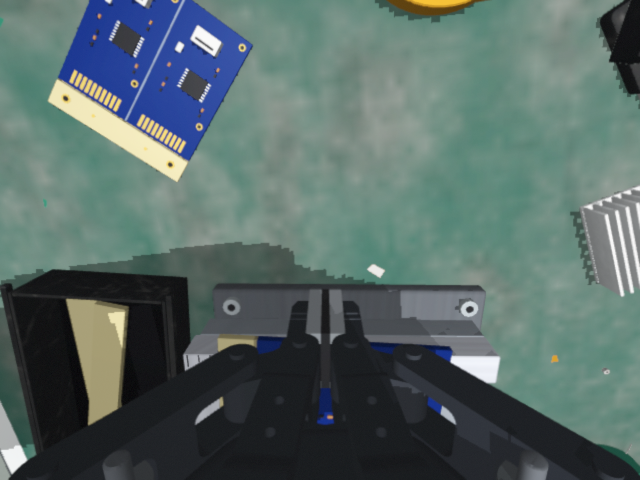

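Emit:
{"method": "arm_command", "body": {"rows": [{"claw": 0,"travel": [-8,0,0],"rot": [0,0,0]},{"claw": 0,"travel": [-15,0,0],"rot": [0,0,0]},{"claw": 0,"travel": [0,-50,0],"rot": [0,0,0]},{"claw": 0,"travel": [0,-50,10],"rot": [0,0,0]},{"claw": 0,"travel": [0,-50,0],"rot": [0,0,0]},{"claw": 0,"travel": [0,0,0],"rot": [0,0,0]}]}}

```text
time: 7.35
position: [0.5538, 0.0977, 0.1913]
ee_rot: [-89.3, 0.0, -96.0]
force: [0.1, 0.8, -0.5]
finger_gap: -0.0
```

```bash
python3 go.py 95 0 34;python3 - <<'E'
from h import *
import pickle
p=cams.get_image("wrist"); pickle.dump(p,open("w3.pkl","wb")); cv2.imwrite("pics/w3.png",p["img"][:,:,::-1])
E
```

```text
now blk [[ 4.9 81.2]] 191.3 yaw err rad (rot y +) 0.004330162718835934 t 7.35 F [ 0.1  0.8 -0.5]
tool delta mm [ 81.7 158.3  87.9]
```

View pics/w3.png

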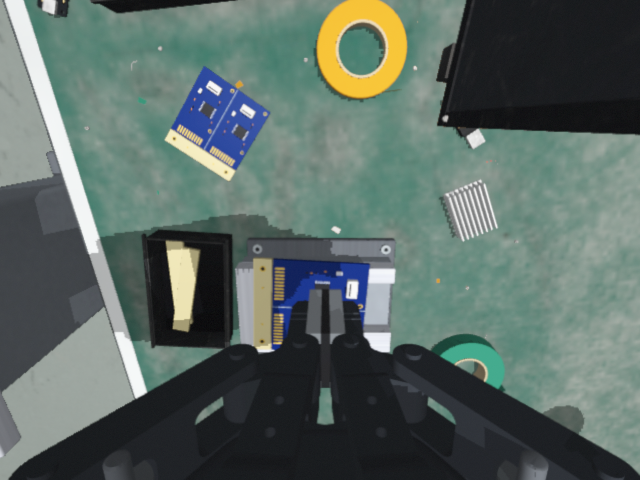

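Emit:
{"method": "arm_command", "body": {"rows": [{"claw": 0,"travel": [27,0,30],"rot": [0,0,0]},{"claw": 0,"travel": [27,0,30],"rot": [0,0,0]},{"claw": 0,"travel": [28,20,28],"rot": [0,0,0]},{"claw": 0,"travel": [0,45,0],"rot": [0,0,0]},{"claw": 0,"travel": [0,45,0],"rot": [0,0,0]},{"claw": 0,"travel": [0,30,0],"rot": [0,0,0]},{"claw": 0,"travel": [0,0,0],"rot": [0,0,0]},{"claw": 0,"travel": [0,0,0],"rot": [0,0,0]}]}}

```text
time: 8.4
position: [0.6295, 0.0066, 0.0456]
ee_rot: [-90.0, -0.0, -96.0]
force: [0.9, 0.2, 0.8]
finger_gap: 0.0002
```

```bash
python3 go.py 80 0 34;python3 - <<'E'
from h import *
import pickle
p=cams.get_image("wrist"); cv2.imwrite("pics/w4.png",p["img"][:,:,::-1])
p=cams.get_image("side"); cv2.imwrite("pics/s4.png",cv2.resize(p["img"][190:340,200:400,::-1],(800,600),interpolation=cv2.INTER_CUBIC))
E
```

```text
now blk [[90.1 -1.2]] 45.6 yaw err rad (rot y +) 0.0038384720178781667 t 8.4 F [0.9 0.2 0.8]
tool delta mm [ -1.2  11.6 -10.1]
```

View pics/s4.png

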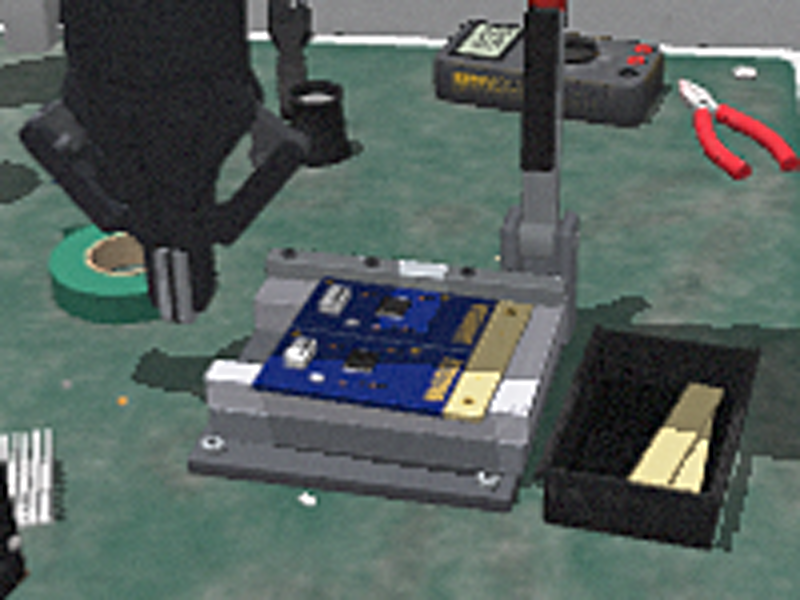

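View pics/w4.png

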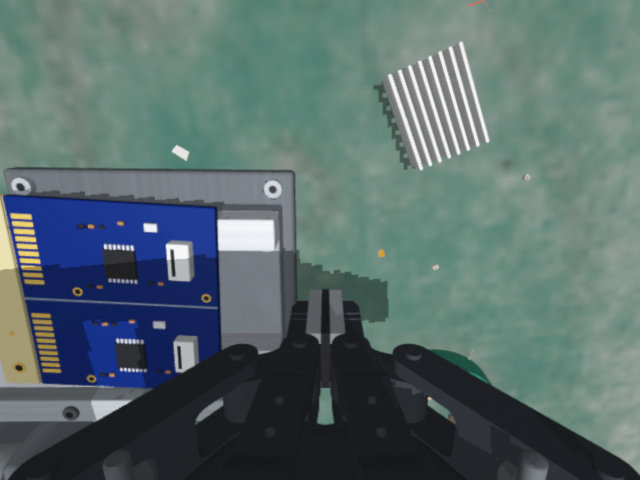

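Emit:
{"method": "arm_command", "body": {"rows": [{"claw": 0,"travel": [-1,12,0],"rot": [0,0,0]},{"claw": 0,"travel": [0,0,-10],"rot": [0,0,0]},{"claw": 0,"travel": [0,0,-10],"rot": [0,0,0]},{"claw": 0,"travel": [0,0,-7],"rot": [0,0,0]},{"claw": 0,"travel": [0,0,-5],"rot": [0,0,0]},{"claw": 0,"travel": [0,0,-5],"rot": [0,0,0]},{"claw": 0,"travel": [0,0,-5],"rot": [0,0,0]},{"claw": 0,"travel": [0,0,0],"rot": [0,0,0]}]}}

```text
time: 9.5
position: [0.5872, 0.0118, 0.0334]
ee_rot: [-90.0, -0.0, -96.0]
force: [-0.8, 0.3, 0.2]
finger_gap: -0.0001
```

```bash
python3 go.py 28 0 34;python3 - <<'E'
from h import *
import pickle
p=cams.get_image("wrist"); pickle.dump(p,open("w5.pkl","wb"));cv2.imwrite("pics/w5.png",p["img"][:,:,::-1])
E
```

```text
now blk [[47.5 -0.5]] 33.4 yaw err rad (rot y +) 0.0036939389887890306 t 9.5 F [-0.8  0.3  0.2]
tool delta mm [ -0.6  -0.6 -19.5]
```

View pics/w5.png

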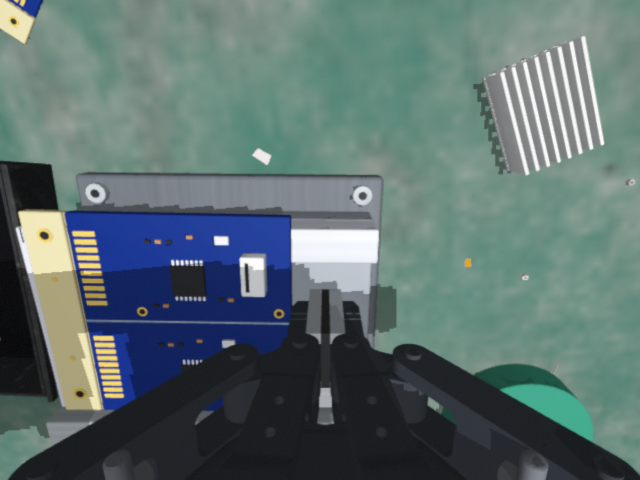

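```bash
python3 - <<'E'
from h import *
import pickle
p=pickle.load(open("w5.pkl","rb"))
cv2.imwrite("pics/w5c.png",cv2.resize(p["img"][165:315,0:200,::-1],(800,600),interpolation=cv2.INTER_CUBIC))
cv2.imwrite("pics/w5d.png",cv2.resize(p["img"][165:315,200:400,::-1],(800,600),interpolation=cv2.INTER_CUBIC))
E
```

```text
(no output)
```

View pics/w5c.png

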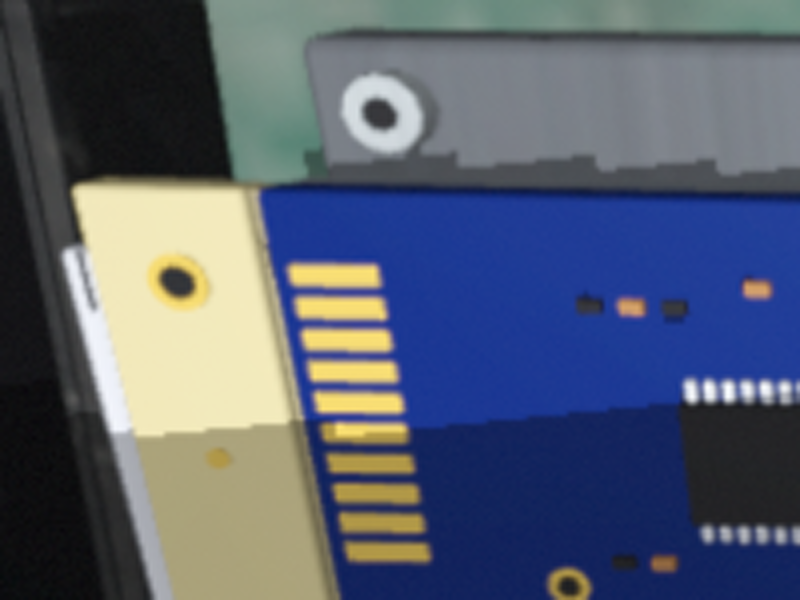

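View pics/w5d.png

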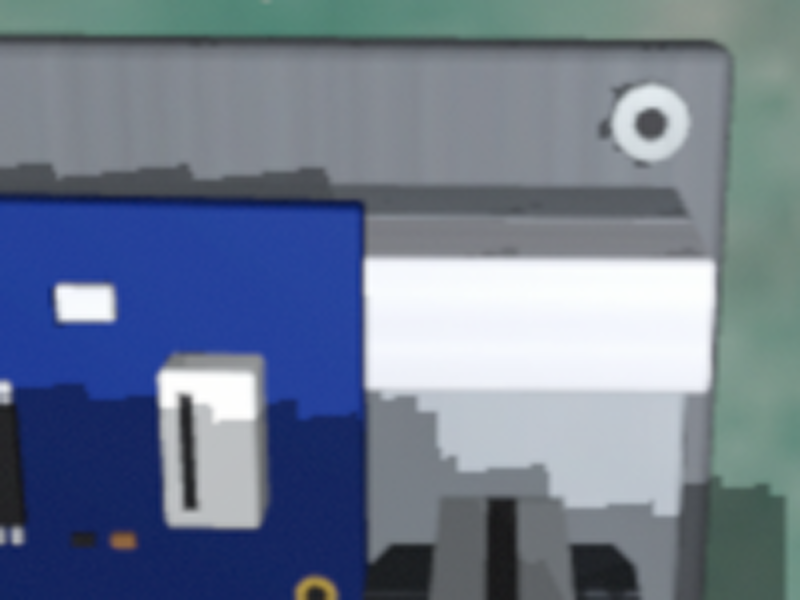

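```bash
python3 - <<'E'
from fit import *
import pickle
p=pickle.load(open("w5.pkl","rb"))
c=lambda a:np.array(a,float)/4+[0,165]-.4
d=lambda a:np.array(a,float)/4+[200,165]-.4
px=np.vstack([d([(715,258),(710,392),(733,45)]),c([(65,248),(305,38)])])
P=np.array([(70,39,42),(70,25,42),(76,55,10),(-70,39,42),(-66,55,10)])/1e3
b,e=fitb(p,px,P); print(b,np.degrees(b[2]));print(e.round(1))
q=np.vstack([c([(75,183),(262,186)]),d([(363,200)])])
W=onz(p,q,.046); print((inblk(b,W)*1e3).round(1))
b0=np.load("b.npy"); print((inblk(b0,W)*1e3).round(1))
E
```

```text
[ 0.53976754  0.017496   -0.11099453] -6.359517904293387
[[ 0.3 -0.2]
 [-0.3 -0.2]
 [ 0.7  0.6]
 [ 0.9  0.1]
 [-1.8 -0. ]]
[[-64.3  46.4]
 [-47.4  46.3]
 [ 36.   45.5]]
[[-64.5  46.6]
 [-47.6  46.4]
 [ 35.8  45.4]]
```

Emit:
{"method": "arm_command", "body": {"rows": [{"claw": 0,"travel": [0,0,-4],"rot": [0,0,0]},{"claw": 0,"travel": [0,0,-4],"rot": [0,0,0]},{"claw": 0,"travel": [0,0,-4],"rot": [0,0,0]},{"claw": 0,"travel": [0,0,-4],"rot": [0,0,0]},{"claw": 0,"travel": [0,0,-3],"rot": [0,0,0]},{"claw": 0,"travel": [0,0,-2],"rot": [0,0,0]},{"claw": 0,"travel": [0,0,0],"rot": [0,0,0]}]}}

```text
time: 10.42
position: [0.5664, 0.014, 0.0333]
ee_rot: [-90.0, -0.0, -96.0]
force: [0.1, -0.4, 1.0]
finger_gap: 0.0003
```

```bash
python3 go.py 25 0 34;python3 - <<'E'
from h import *
import pickle
p=cams.get_image("wrist"); pickle.dump(p,open("w6.pkl","wb"));cv2.imwrite("pics/w6c.png",cv2.resize(p["img"][165:315,0:200,::-1],(800,600),interpolation=cv2.INTER_CUBIC))
cv2.imwrite("pics/w6d.png",cv2.resize(p["img"][165:315,250:450,::-1],(800,600),interpolation=cv2.INTER_CUBIC))
cv2.imwrite("pics/w6.png",p["img"][:,:,::-1])
E
```

```text
now blk [[26.5 -0.6]] 33.3 yaw err rad (rot y +) 0.0035701747567838116 t 10.425 F [ 0.1 -0.4  1. ]
tool delta mm [-0.6 -0.7 -1.5]
```

View pics/w6.png

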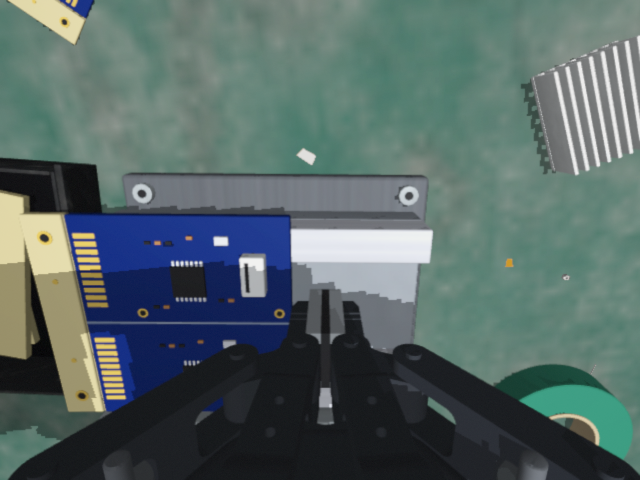

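View pics/w6d.png

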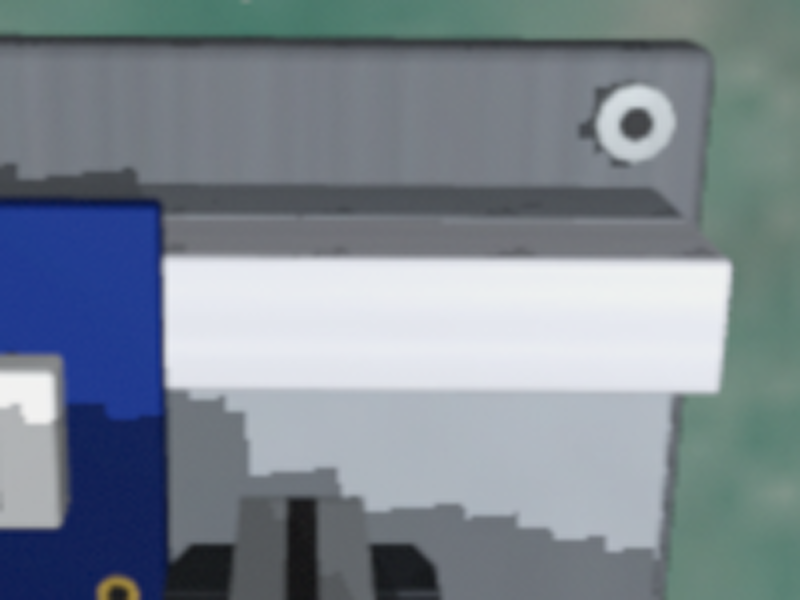

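```bash
python3 - <<'E'
from fit import *
import pickle
p=pickle.load(open("w6.pkl","rb"))
b0=np.load("b.npy"); b0[2]=-.1095
d=lambda a:np.array(a,float)/4+[250,165]-.4
print((inblk(b0,onz(p,d([(732,258),(720,392)]),.042))*1e3).round(1), (inblk(b0,onz(p,d([(710,42)]),.010))*1e3).round(1))
print((inblk(b0,onz(p,np.vstack([d([(163,200)]),[(66,213.5),(21,213)]]),.046))*1e3).round(1))
E
```

```text
[[69.8 38.9]
 [69.9 24.8]] [[74.7 55.5]]
[[ 14.8  45.4]
 [-68.4  45.4]
 [-84.8  45.4]]
```

Emit:
{"method": "arm_command", "body": {"rows": [{"claw": 0,"travel": [0,0,-1],"rot": [0,0,0]},{"claw": 0,"travel": [0,0,0],"rot": [0,0,0]},{"claw": 0,"travel": [0,0,6],"rot": [0,0,0]},{"claw": 0,"travel": [0,0,15],"rot": [0,0,0]},{"claw": 0,"travel": [0,-40,0],"rot": [0,0,0]},{"claw": 0,"travel": [0,-45,0],"rot": [0,0,0]},{"claw": 0,"travel": [0,-45,0],"rot": [0,0,0]},{"claw": 0,"travel": [-35,-20,0],"rot": [0,0,0]},{"claw": 0,"travel": [-45,0,0],"rot": [0,0,0]},{"claw": 0,"travel": [0,0,0],"rot": [0,0,0]}]}}

```text
time: 11.72
position: [0.5959, 0.0937, 0.184]
ee_rot: [-89.9, 0.0, -95.8]
force: [-0.3, -0.7, 0.0]
finger_gap: 0.0001
```

```bash
python3 go.py 45 -165 155;python3 - <<'E'
from h import *
import pickle
p=cams.get_image("wrist"); pickle.dump(p,open("w7.pkl","wb"));
cv2.imwrite("pics/w7.png",p["img"][:,:,::-1])
p=cams.get_image("side"); cv2.imwrite("pics/s7.png",cv2.resize(p["img"][160:340,200:440,::-1],(800,600),interpolation=cv2.INTER_CUBIC))
E
```

```text
now blk [[47.2 81.8]] 184.0 yaw err rad (rot y +) 0.006998130612021744 t 11.725 F [-0.3 -0.7  0. ]
tool delta mm [246.8  28.9  -4. ]
```

View pics/w7.png

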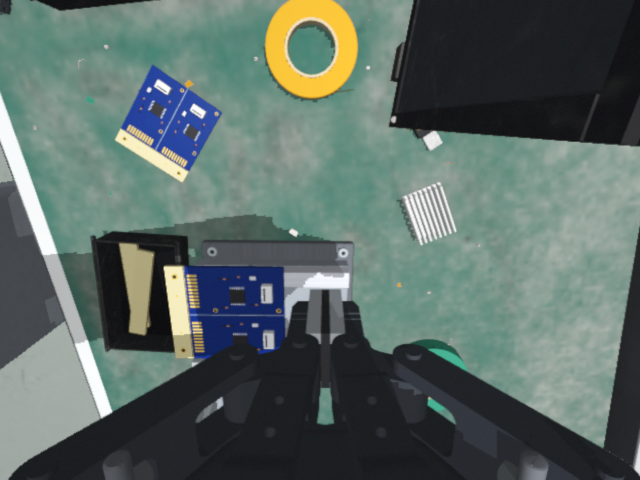

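View pics/s7.png

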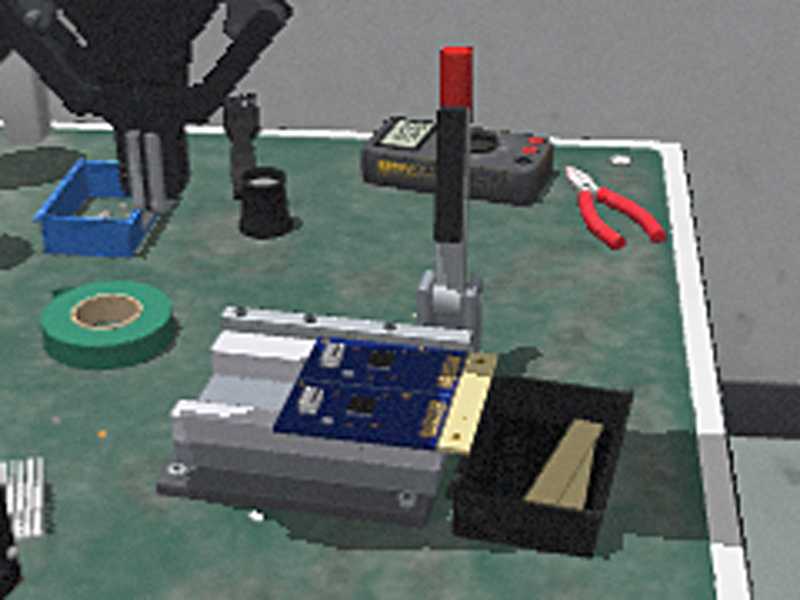

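```bash
python3 - <<'E'
from h import *
import pickle
p=pickle.load(open("w7.pkl","rb"))
cv2.imwrite("pics/w7c.png",cv2.resize(p["img"][230:380,155:355,::-1],(800,600),interpolation=cv2.INTER_CUBIC))
E
```

```text
(no output)
```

View pics/w7c.png

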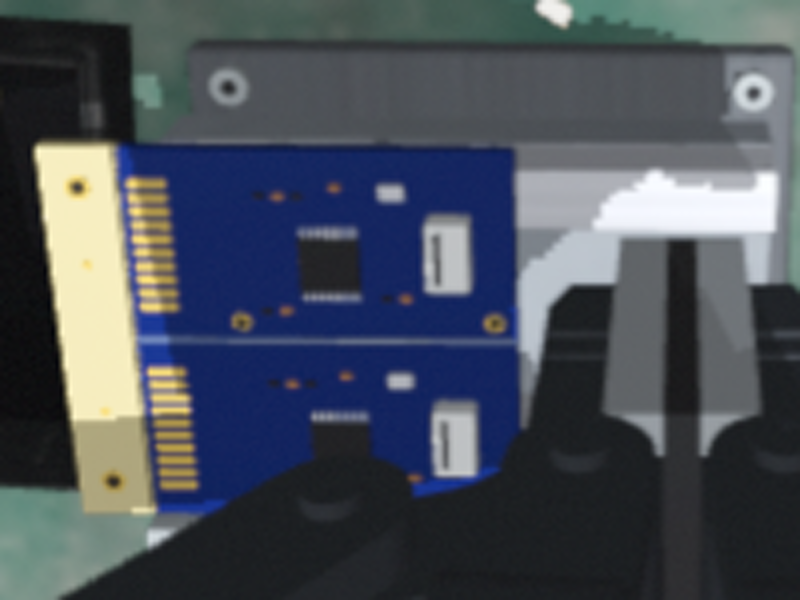

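```bash
python3 - <<'E'
from fit import *
import pickle
p=pickle.load(open("w7.pkl","rb"))
b0=np.load("b.npy"); b0[2]=-.1095
d=lambda a:np.array(a,float)/4+[155,230]-.4
print((inblk(b0,onz(p,d([(777,175),(776,232),(148,535)]),.042))*1e3).round(1))
print((inblk(b0,onz(p,d([(35,145),(118,147),(515,150),(85,513),(157,513)]),.046))*1e3).round(1))
E
python3 go.py 47 -165 184
```

```text
[[ 69.7  38. ]
 [ 69.9  24.6]
 [-74.4 -53.8]]
[[-86.5  45.4]
 [-69.2  45.1]
 [ 14.   45. ]
 [-86.4 -44.9]
 [-70.1 -44.9]]
now blk [[46.9 79.6]] 183.1 yaw err rad (rot y +) 0.00462389233483583 t 11.825 F [ 0.2 -0.4  0.1]
tool delta mm [244.6  -0.8  -1. ]
```

Emit:
{"method": "arm_command", "body": {"rows": [{"claw": 0,"travel": [49,0,0],"rot": [0,0,0]},{"claw": 0,"travel": [49,0,0],"rot": [0,0,0]},{"claw": 0,"travel": [49,0,0],"rot": [0,0,0]},{"claw": 0,"travel": [49,0,0],"rot": [0,0,0]},{"claw": 0,"travel": [49,0,0],"rot": [0,0,0]},{"claw": 0,"travel": [0,0,-35],"rot": [0,0,0]},{"claw": 0,"travel": [0,10,-35],"rot": [0,0,0]},{"claw": 0,"travel": [0,18,-31],"rot": [0,0,0]},{"claw": 0,"travel": [0,0,0],"rot": [0,0,0]}]}}

```text
time: 12.95
position: [0.4657, -0.1416, 0.1529]
ee_rot: [-90.3, 0.1, -96.2]
force: [0.4, -1.0, 0.9]
finger_gap: -0.0001
```

```bash
python3 go.py -54 -35 155;python3 - <<'E'
from h import *
p=cams.get_image("scene"); cv2.imwrite("pics/c8.png",cv2.resize(p["img"][120:330,180:460,::-1],(800,600),interpolation=cv2.INTER_CUBIC))
p=cams.get_image("wrist"); cv2.imwrite("pics/w8.png",p["img"][:,:,::-1])
E
```

```text
now blk [[ -56.7 -166.2]] 152.9 yaw err rad (rot y +) 0.0010660180361374422 t 12.95 F [ 0.4 -1.   0.9]
tool delta mm [-131.2   -1.8    2.8]
```

View pics/c8.png

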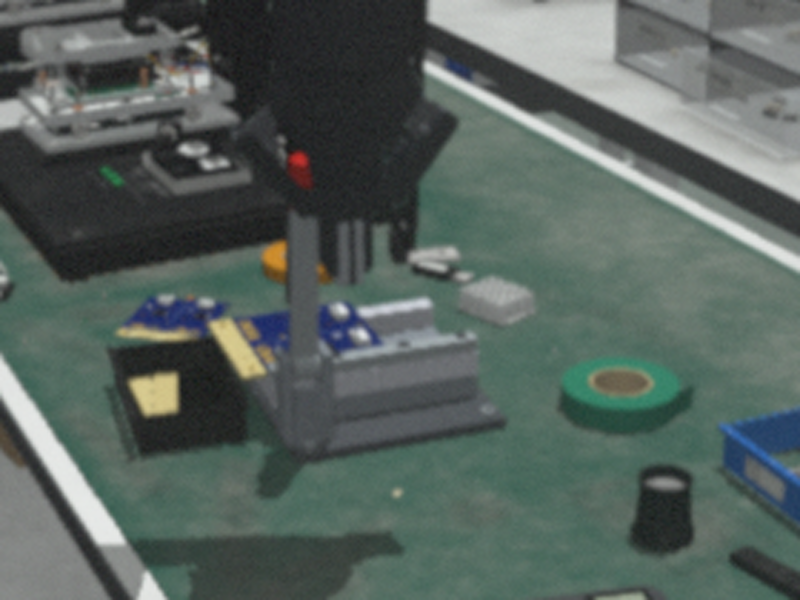

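View pics/w8.png

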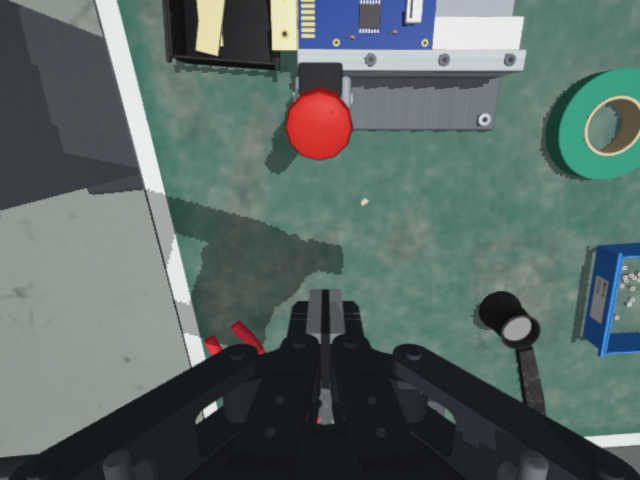

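Emit:
{"method": "arm_command", "body": {"rows": [{"claw": 0,"travel": [-12,0,1],"rot": [0,0,0]},{"claw": 0,"travel": [-10,0,0],"rot": [0,0,0]},{"claw": 0,"travel": [-8,0,0],"rot": [0,0,0]},{"claw": 0,"travel": [-8,0,0],"rot": [0,0,0]},{"claw": 0,"travel": [-8,0,0],"rot": [0,0,0]},{"claw": 0,"travel": [-8,0,0],"rot": [0,0,0]},{"claw": 0,"travel": [-8,0,0],"rot": [0,0,0]},{"claw": 0,"travel": [-8,0,0],"rot": [0,0,0]},{"claw": 0,"travel": [-8,0,0],"rot": [0,0,0]},{"claw": 0,"travel": [-8,0,0],"rot": [0,0,0]}]}}

```text
time: 14.3
position: [0.4789, -0.0558, 0.1553]
ee_rot: [-90.0, -0.0, -96.0]
force: [1.2, -1.8, 0.0]
finger_gap: -0.0003
```

```bash
python3 go.py -54 -35 155;python3 - <<'E'
from h import *
p=cams.get_image("side"); cv2.imwrite("pics/s9.png",cv2.resize(p["img"][160:340,200:440,::-1],(800,600),interpolation=cv2.INTER_CUBIC))
E
```

```text
now blk [[-52.9 -79.4]] 155.3 yaw err rad (rot y +) 0.0035033372263616053 t 14.3 F [ 1.2 -1.8  0. ]
tool delta mm [-44.4   0.3  -1. ]
```

View pics/s9.png

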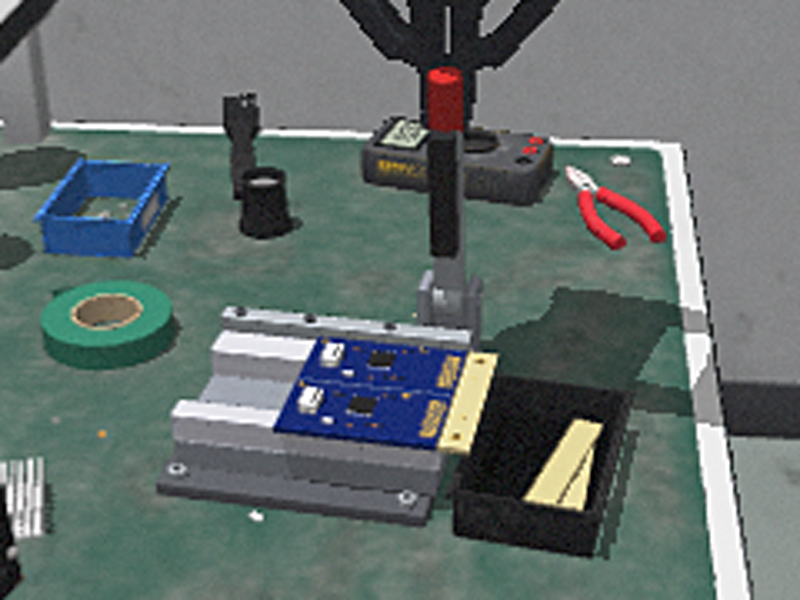

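Bar tip is at (445,75) and has moved over to the left past upright; the panel is unmoved. Continuing the push.

Emit:
{"method": "arm_command", "body": {"rows": [{"claw": 0,"travel": [-8,0,0],"rot": [0,0,0]},{"claw": 0,"travel": [-8,0,0],"rot": [0,0,0]},{"claw": 0,"travel": [-8,0,0],"rot": [0,0,0]},{"claw": 0,"travel": [-8,0,0],"rot": [0,0,0]},{"claw": 0,"travel": [-6,0,0],"rot": [0,0,0]},{"claw": 0,"travel": [-5,0,0],"rot": [0,0,0]},{"claw": 0,"travel": [0,0,0],"rot": [0,0,0]},{"claw": 0,"travel": [0,0,0],"rot": [0,0,0]}]}}

```text
time: 15.35
position: [0.4834, -0.0135, 0.1554]
ee_rot: [-90.0, -0.0, -96.0]
force: [-0.1, 0.0, -0.6]
finger_gap: 0.0
```

```bash
python3 go.py -54 -15 155;python3 - <<'E'
from h import *
p=cams.get_image("side"); cv2.imwrite("pics/s10.png",cv2.resize(p["img"][160:340,200:440,::-1],(800,600),interpolation=cv2.INTER_CUBIC))
E
```

```text
now blk [[-53.  -36.9]] 155.4 yaw err rad (rot y +) 0.003420291370645062 t 15.35 F [-0.1  0.  -0.6]
tool delta mm [-21.9   0.4  -0.9]
```

View pics/s10.png

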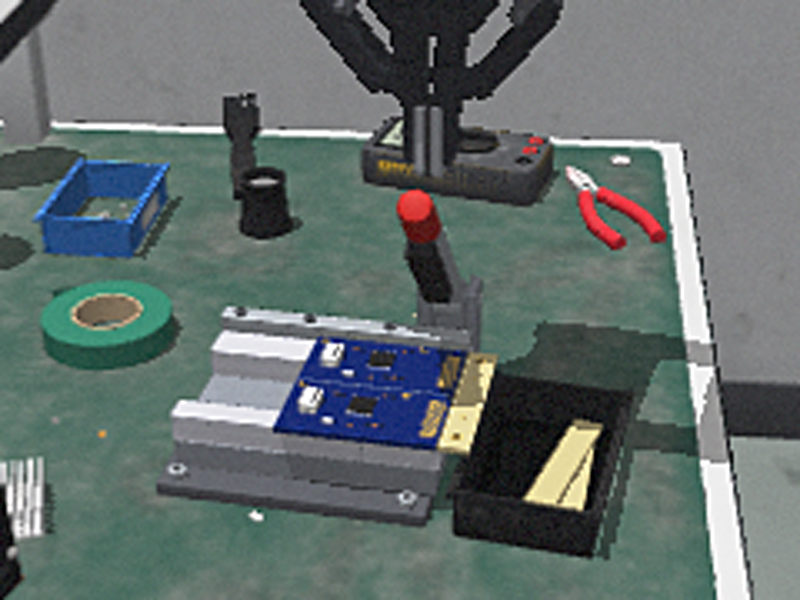

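The bar has left the finger and is sinking. I back off upward and let it settle.

Emit:
{"method": "arm_command", "body": {"rows": [{"claw": 0,"travel": [0,-30,0],"rot": [0,0,0]},{"claw": 0,"travel": [0,-40,0],"rot": [0,0,0]},{"claw": 0,"travel": [0,-40,0],"rot": [0,0,0]},{"claw": 0,"travel": [0,0,0],"rot": [0,0,0]},{"claw": 0,"travel": [0,0,0],"rot": [0,0,0]},{"claw": 0,"travel": [0,0,0],"rot": [0,0,0]},{"claw": 0,"travel": [0,0,0],"rot": [0,0,0]},{"claw": 0,"travel": [0,0,0],"rot": [0,0,0]},{"claw": 0,"travel": [0,0,0],"rot": [0,0,0]},{"claw": 0,"travel": [0,0,0],"rot": [0,0,0]}]}}

```text
time: 16.65
position: [0.4833, -0.0134, 0.2653]
ee_rot: [-90.0, -0.0, -96.0]
force: [0.1, -0.5, 0.7]
finger_gap: 0.0003
```

Emit:
{"method": "arm_command", "body": {"rows": [{"claw": 0,"travel": [-45,0,15],"rot": [0,0,0]},{"claw": 0,"travel": [-45,0,15],"rot": [0,0,0]},{"claw": 0,"travel": [-25,0,15],"rot": [0,0,0]},{"claw": 0,"travel": [0,0,0],"rot": [0,0,0]},{"claw": 0,"travel": [0,0,0],"rot": [0,0,0]},{"claw": 0,"travel": [0,0,0],"rot": [0,0,0]},{"claw": 0,"travel": [0,0,0],"rot": [0,0,0]},{"claw": 0,"travel": [0,0,0],"rot": [0,0,0]}]}}

```text
time: 17.65
position: [0.54, 0.0958, 0.2655]
ee_rot: [-90.0, 0.0, -96.1]
force: [0.7, 0.4, -0.4]
finger_gap: -0.0
```

```bash
python3 go.py -54 -15 155;python3 - <<'E'
from h import *
import pickle
p=cams.get_image("side"); cv2.imwrite("pics/s11.png",cv2.resize(p["img"][160:340,200:440,::-1],(800,600),interpolation=cv2.INTER_CUBIC))
p=cams.get_image("wrist"); pickle.dump(p,open("w11.pkl","wb")); cv2.imwrite("pics/w11.png",p["img"][:,:,::-1])
E
```

```text
now blk [[-8.5 77.8]] 265.5 yaw err rad (rot y +) 0.002704165488124133 t 17.65 F [ 0.7  0.4 -0.4]
tool delta mm [ 92.7 110.5 -45.7]
```

View pics/s11.png

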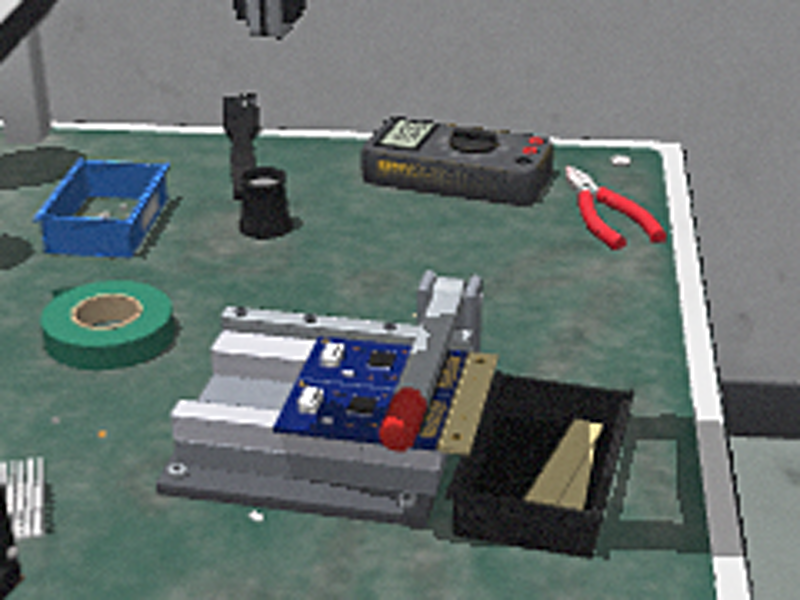

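View pics/w11.png

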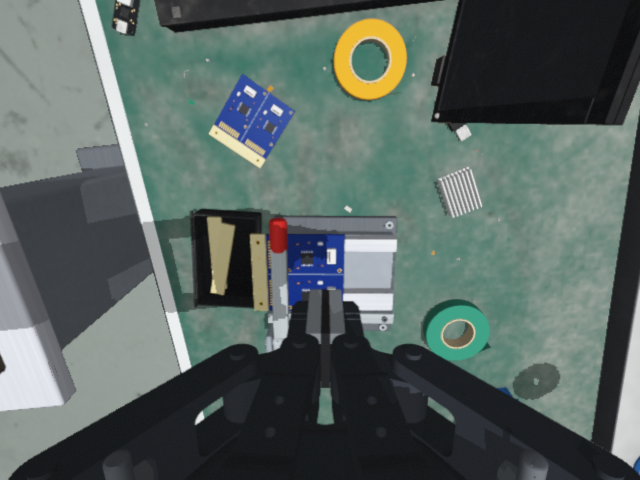

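Emit:
{"method": "arm_command", "body": {"rows": [{"claw": 0,"travel": [0,0,0],"rot": [0,0,0]},{"claw": 0,"travel": [0,0,0],"rot": [0,0,0]},{"claw": 0,"travel": [0,0,0],"rot": [0,0,0]},{"claw": 0,"travel": [0,0,0],"rot": [0,0,0]},{"claw": 0,"travel": [0,0,0],"rot": [0,0,0]},{"claw": 0,"travel": [0,0,0],"rot": [0,0,0]},{"claw": 0,"travel": [0,0,0],"rot": [0,0,0]},{"claw": 0,"travel": [0,0,0],"rot": [0,0,0]}]}}

```text
time: 18.75
position: [0.5401, 0.0962, 0.2653]
ee_rot: [-90.0, 0.0, -96.0]
force: [-0.5, 0.9, 0.1]
finger_gap: 0.0
```

```bash
python3 - <<'E'
from fit import *
import pickle
b=np.load("b.npy"); b[2]=-.1095
p=cams.get_image("side"); im=p["img"][160:340,200:440,::-1]
im=cv2.resize(im,(800,600),interpolation=cv2.INTER_CUBIC)
for a,c in [(0,(0,255,0)),(.06,(0,255,255)),(.15,(255,0,255))]:
    q=proj(p,blk(b,[-.054,-.074+.14*np.cos(a),.062+.14*np.sin(a)]))[0]; print(a,q)
    cv2.circle(im,tuple(int(v) for v in (q-[200,160])*10/3),3,c,-1)
cv2.imwrite("pics/s12.png",im[250:550,250:650].repeat(2,0).repeat(2,1))
w=cams.get_image("wrist"); print(tip_of(w,"score_line")[:2],tip_of(p,"bar_tip")[:2])
o=w["img"][200:335,220:400,::-1]; cv2.imwrite("pics/w12.png",cv2.resize(o,(800,600),interpolation=cv2.INTER_CUBIC)); pickle.dump(w,open("w12.pkl","wb"))
E
```

```text
0 [317.09916733 291.97177304]
0.06 [317.08286403 287.49749606]
0.15 [317.18509123 280.40336814]
[{'pixel': [237.1, 142.6], 'score': 0.66}, {'pixel': [264.4, 272.0], 'score': 0.61}] [{'pixel': [313.2, 290.0], 'score': 0.74}]
```

View pics/s12.png

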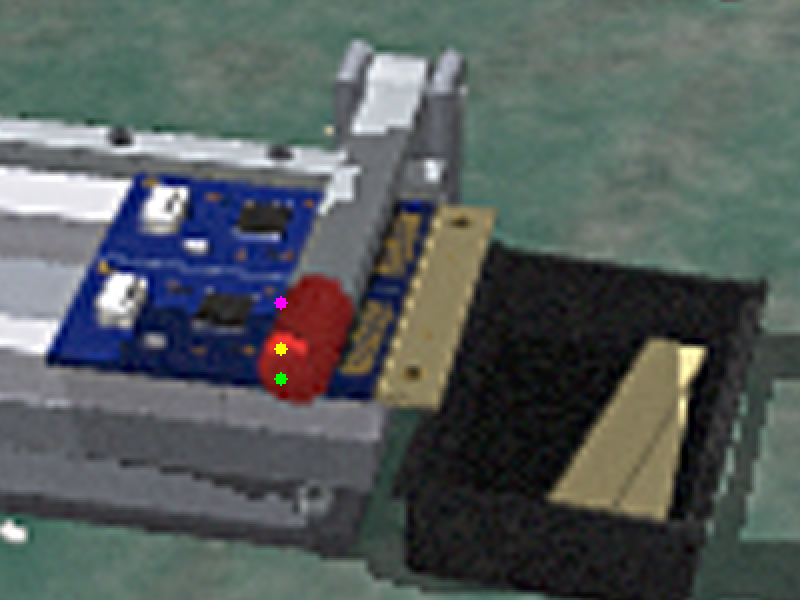

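View pics/w12.png

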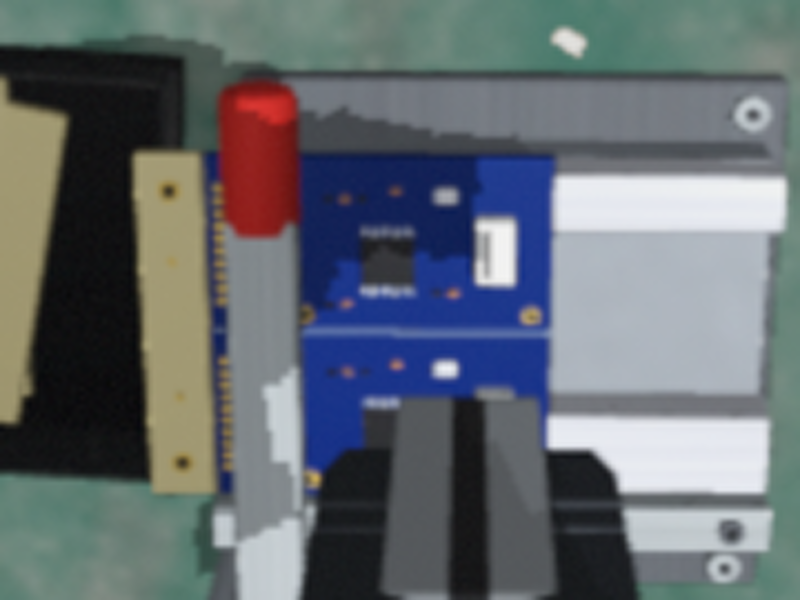

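```bash
python3 - <<'E'
from fit import *
import pickle
p=pickle.load(open("w12.pkl","rb")); b=np.load("b.npy"); b[2]=-.1095
d=lambda a:np.array(a,float)*[180/800,135/600]+[220,200]-.4
print((inblk(b,onz(p,d([(787,178),(785,232),(769,418),(766,492)]),.042))*1e3).round(1))
print((inblk(b,onz(p,d([(133,152),(205,153),(555,156),(152,493),(215,492)]),.046))*1e3).round(1))
E
```

```text
[[ 69.9  38.7]
 [ 70.3  24.9]
 [ 69.5 -25.1]
 [ 70.  -46.1]]
[[-86.4  45.7]
 [-69.4  45.6]
 [ 13.7  45.2]
 [-86.9 -44.9]
 [-70.9 -44.5]]
```

Score line at about -70 mm, panel y about 0.4 mm off the fence, angle below 0.01 rad, bar level and still, arm clear. Handing in.

```bash
python3 -c "
from rig import robot
print(robot.sign_off())"
```

```text
the job is handed in; nothing more can be done
None
```

I handed the job in after about 19 s of robot time, with the panel seated along the fence and the hold-down bar resting on it. `sign_off()` gives no verdict, so the result comes only from my own measurements.

**What I did:** With the fingers shut, I pushed the panel's left edge until it met the fence; the force reading rose to about 5 N there. I then pushed its back edge from the relief channel by about 31 mm in total. Finally I tipped the bar over from its right side, and it sank onto the panel by itself.

**Last checks (wrist camera, after the bar came down):**

| Check | Measured | Limit |
|---|---|---|
| Score line, at block x | -69.4 to -70.9 mm (edge is at -70) | within 4 mm |
| Panel offset from the fence | 0.2 to 0.7 mm | below 3 mm |
| Panel angle to the fence | below about 0.02 rad | below 0.045 rad |

- **Bar:** it looked level and did not move between two side pictures about 1 s apart.
- **Bin, loupe and cutters:** the arm did not go near them, and in the side pictures they look where they were. I did not measure this.
- **Arm:** the fingertips were about 0.2 m clear of everything at hand-in.

**Not confirmed or disagreeing:**
- The bar's pressing force could not be measured.
- The bar tip the network reported was about 4 pixels off the point I projected for a level bar. The offset is mostly sideways and in the vertical matches an angle below about 0.03 rad.
- The `tip_of` network's best score-line hit was on the smaller look-alike board on the bench, so I ignored it.
- I first retreated the wrong way, to the left. It touched nothing.

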